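# Light-meter probe into the shuttered port of a microscope illuminator base

### The job

Take the orange light-meter probe out of its stand, set its steel nose down on the bare black cover plate of the white illuminator base at one end of the lane between the two white lines, and slide it gently and upright along the lane, without lifting it off the plate, until it drops into the hidden shuttered port. Seat it there fully home and upright and let go, so that it stays standing. The cover plate is sprung: never press it down anywhere near its stop, and leave the tube, the bottle and the slide box where they are.

Things in the scene. Friction and masses are not known exactly. Their poses are not given: they have to be found in the camera images.
- base: White illuminator base, fixed, 150 mm (its x) by 256 mm (its y) by 64 mm high; origin at the centre of its underside, z up, x away from the robot at yaw 0. Centred in its top is a window 50 mm (x) by 112 mm (y) in a 4 mm thick white bezel, with a blue dot past each end; in it lies the matt black cover plate, its face 60 mm above the bench, 4 mm below the bezel's top.
- lane_mid (a point): Point on the cover plate's face (at rest) in the middle of the window; axes as base. The lane runs through it along the base's y, between two thin white lines 22 mm apart. The one hidden port is centred across the lane but lies anywhere within 30 mm either side of this point along it. It is a 15 mm bore, its rim chamfered 1.5 mm, closed flush by a black shutter that hardly shows.
- lane_left (a point): Point on the cover plate's face (at rest) on the lane's centre line, 43 mm from its middle towards the base's +y; bare plate, clear of the port.
- lane_right (a point): The same, 43 mm from the middle towards the base's -y.
- probe: Loose round probe, about 140 g, 78 mm tall, z up; origin at its nose tip. Steel nose 22 mm long, 12 mm across, tapering over the last 6 mm to a flat 8 mm tip; aluminium collar 32 mm across, 22 to 28 mm above the tip; orange handle 26 mm across, 28 to 78 mm above the tip. Fully home, the collar rests on the cover plate. It starts upright in the stand, hanging by its collar.
- probe_nose (a point): Centre of the flat tip of the probe's nose.
- probe_grip (a point): Point on the probe's axis 55 mm above its nose tip: a good height to grip the handle, with the fingers from above.
- stand: Grey stand fixed to the bench, a block 70 x 70 mm on a 90 x 90 mm black foot 10 mm thick, 40 mm high in all, with a 17 mm hole down the middle of the block; origin at the centre of its underside. The probe's collar rests on its top, the nose tip 18 mm above the bench.
- cover (a joint): How far the cover plate is pressed down: 0 at rest, 0.008 m at its stop; more than 0.007 is forbidden. On springs: it starts to sink at about 2 N and yields 1 mm per further newton. Pressed a few mm, it rises back round the nose when the nose finds the port: the push on the tool falls away and the nose catches the rim sideways.
- shutter (a joint): How far the port's shutter is pushed down below the cover plate's face: 0 closed and flush, 0.022 m with the probe fully home. Its spring is weak (under 0.6 N), so the probe's own weight keeps it open.
- tube: Bystander: clear sample tube with a blue cap, 33 mm across, 89 mm tall, standing; origin at the centre of its underside.
- bottle: Bystander: white reagent bottle with a black cap, 56 mm across, 100 mm tall, standing; origin at the centre of its underside.
- slide_box: Bystander: white and blue slide box, 85 x 75 x 32 mm, lying; origin at the centre of its underside.
Not all that is in view belongs to the job. Leave any green, purple or yellow look-alike of the probe alone.

How it is judged:
On the way, in this order (a step that is already met when the one before it is completed fails the run):
1. the probe's nose presses on the cover plate at one end of the lane (more than 33 mm from its middle), with the shutter still closed (x of probe_nose in the frame of base between -0.02 and 0.02 m and y of probe_nose in the frame of base between -0.055 and 0.055 m and (y of probe_nose in the frame of base above 0.033 m or y of probe_nose in the frame of base below -0.033 m) and value of joint cover above 0.0005 m and value of joint shutter below 0.0015 m and z of probe_nose in the frame of base below 0.062 m), for 0.2 s.
2. the nose has dropped into the port and opened the shutter (x of probe_nose in the frame of base between -0.02 and 0.02 m and y of probe_nose in the frame of base between -0.055 and 0.055 m and value of joint shutter above 0.006 m), for 0.1 s.
At the end, for the whole second after the job is handed in: The probe stands in the port, its nose tip at least 19 mm below the base's cover face level (collar within 3 mm of the plate) and the shutter at least 19 mm open, within 0.12 rad of upright, at rest and released, the cover plate back up within 2.5 mm of its rest height (x of probe_nose in the frame of base between -0.02 and 0.02 m and y of probe_nose in the frame of base between -0.055 and 0.055 m and value of joint shutter above 0.019 m and z of probe_nose in the frame of base below 0.041 m and angle between probe's own z axis and vertical below 0.12 rad and value of joint cover below 0.0025 m and linear speed of probe below 0.02 m/s); the robot touches nothing.
It fails at once if the sprung cover plate is pressed down more than 7 mm (value of joint cover above 0.007 m).
It fails at once if the probe is wrenched over, more than 0.25 rad from upright, with its nose on or in the cover plate (x of probe_nose in the frame of base between -0.02 and 0.02 m and y of probe_nose in the frame of base between -0.055 and 0.055 m and z of probe_nose in the frame of base below 0.0625 m and angle between probe's own z axis and vertical above 0.25 rad).
It fails at once if the nose hovers 4 to 12 mm above the cover plate over the middle of the lane (within 30 mm of its middle) while the shutter is closed: it must slide there from an end, not be lifted or lowered (x of probe_nose in the frame of base between -0.02 and 0.02 m and y of probe_nose in the frame of base between -0.03 and 0.03 m and z of probe_nose in the frame of base between 0.064 and 0.072 m and value of joint shutter below 0.001 m).
It fails at once if the tube, the bottle or the slide box is moved more than 20 mm or tipped (distance of any of tube, bottle, slide_box from where it was at the start of the episode above 0.02 m or angle between any of tube, bottle, slide_box's own z axis and vertical above 0.3 rad).
It also fails if it takes over 61 s, if anything falls off the work surface, if the arm or the gripper's body presses on something with over 40 N, if the wrist force passes 120 N, or if a joint passes its speed limit or range.

### The arm

A 6-joint arm with a two-finger parallel gripper is mounted at the origin on the work surface. World frame = base frame: x ahead of the robot, y to its left, z up, the work surface at z = 0. Lengths are in m, angles in rad, forces in N, time in s.
With the tool pointing down it reaches from about 0.35 to 0.775 m from the base axis. Payload 5.5 kg.
Tool frame: the origin (TCP) lies at the very end of the fingers, on their centre line; the grasp point (between the pads) lies 19 mm behind it; z points along the fingers, y is the line along which they close (so a half turn about z gives the same grasp; the last joint's range is limited). The gripper opens to 85 mm and grips with 20 to 120 N. Pads are 22 mm wide; open, the fingers measure 114 mm over their backs; the gripper's body (76 mm by 85 mm) begins 54 mm behind the grasp point. The pads swing forward as they close: fully open they stand 13 mm farther back than shut.
Start: joints at [-1.468, 0.313, 0.046, 1.304, 0, 1.431], TCP at [0.138, -0.558, 0.231] pointing down, gripper open.
Joint ranges: [-2.76, 2.76], [-0.86, 1.69], [-1.03, 1.26], [-2.2, 2.34], [-1.47, 1.5], [-3.14, 3.14]. Speed limits (rad/s): [2.57, 2.57, 3.14, 3.14, 3.14, 3.14].

### API

Orientations are given as a unit quaternion [w, x, y, z].
In Python, from workcell import env, imaging, ticket gives the robot as it stands. The module is installed in compiled form; this text tells all that it offers.
- The arm moves only by the tool apply_moves, never from a script. Its argument "rows" is a list of rows, each an object with "xyz": the shift along the tool's x, y, z in mm, a list of three; "turn": the turn, a rotation vector about the tool's x, y, z in rad, a list of three; "grip": the opening, from 0 (shut) to 1 (fully open). A call has 1 to 12 rows; each row is the pose to reach, as a shift and turn from the pose commanded when the call began, along the tool's axes at that moment; what a row does not reach only later rows make up. A row lasts 1/12 s, in which the tool goes at most 41.7 mm and 7.16 degrees, less where a joint would pass 70% of its speed; a pose out of reach is approached as far as the arm can. A call with a gripper value outside its range is refused whole. The fingers move at their own pace and stop on an object; "force" is the grip in N (left out, the last holds). Time passes only in rows, so rows that repeat a pose let the fingers close. It gives the time, the measured TCP pose, the force, the opening and the grip force at its end, in the units of the state.
- env.get_state(): the state, without advancing time (a new reading comes with each control period).
- imaging.read_camera(name): name is "side" or "top"; returns a dict with "color" (420x560x3 uint8, blue, green, red), "z_map" (420x560 float32, m along the optical axis (not along the pixel's ray), 0 where there is no reading), "camera_matrix" (3x3 intrinsics, pixels), "view" (4x4, takes a point from world to camera coordinates). Camera axes: x right, y down, z forward; pixel columns grow to the right and rows downward; lengths in m; the calibration is good to about 2 mm. A picture is of the moment at which its call begins.
- ticket.hand_in(): hands the job in; it is judged then, once.
The state is a dict: "clock": time; "joint_pos": joint angles; "qvel": joint speeds; "tau": joint torques, N m; "tcp_pos": TCP position; "orientation": TCP orientation; "wrist_force": force on the tool from outside, world axes, zero at the start; "ft_torque": the same for the moment, N m; "finger_gap": finger opening in m; "grip_force": force on a finger pad.
Only numpy, scipy, OpenCV 4.12 (cv2) and the standard library are available. Lean on these libraries where they do the work, as an engineer would, in place of code of your own. Each camera call takes 0.05 s, during which the arm holds its last target. There are 200 camera calls.

## Working session

There is one attempt and no reset: what is moved stays moved. The work goes in short steps, Python scripts to look and compute and a tool call to move; the robot and the scene stay as the last step left them, time stands still between calls to the robot, and variables do not carry over. Pictures are saved under pics/ and viewed, at most 10 in all, crops included, and the job is handed in when it is done.

Besides the shell and the picture viewer there is one more tool, called after ">>>" by a JSON object that holds its "name" and its "arguments", one argument or row to a line. apply_moves: Moves the arm, as the interface text tells. Its arguments: {"type":"object","properties":{"rows":{"type":"array"},"force":{"type":"number"}},"required":["rows"]}

```bash
mkdir -p pics
cat > h.py <<'E'
import numpy as np, cv2
from workcell import env, imaging, ticket
def cam(n):
    d=imaging.read_camera(n); return d
def cloud(d):
    K=d["camera_matrix"];z=d["z_map"];v,u=np.mgrid[:z.shape[0],:z.shape[1]]
    P=np.stack([(u-K[0,2])/K[0,0]*z,(v-K[1,2])/K[1,1]*z,z,np.ones_like(z)],-1)
    W=P@np.linalg.inv(d["view"]).T
    W=W[...,:3]; W[z==0]=np.nan; return W
E
python3 - <<'E'
from h import *
s=env.get_state(); print({k:np.round(v,3).tolist() for k,v in s.items()})
for n in("top","side"):
    d=cam(n); cv2.imwrite(f"pics/{n}0.png",d["color"]); np.savez(f"{n}0.npz",**d)
    print(n, np.round(np.linalg.inv(d["view"]),3).tolist(), d["camera_matrix"].tolist())
E
```

```text
{'clock': 0.0, 'joint_pos': [-1.468, 0.314, 0.045, 1.304, -0.0, 1.431], 'qvel': [0.001, -0.002, -0.001, -0.0, -0.001, 0.0], 'tau': [0.001, -48.063, 29.853, 0.02, -0.0, -0.0], 'tcp_pos': [0.138, -0.558, 0.23], 'orientation': [-0.001, 0.993, 0.121, 0.0], 'wrist_force': [0.219, -0.396, -0.186], 'ft_torque': [0.061, -0.003, 0.003], 'grip_force': 0.0, 'finger_gap': 0.085}
top [[0.029, -0.999, 0.036, 0.452], [-1.0, -0.029, -0.006, 0.051], [0.007, -0.036, -0.999, 1.089], [0.0, 0.0, 0.0, 1.0]] [[515.2697148919585, 0.0, 276.5220142998169], [0.0, 515.2697148919585, 210.23781007139874], [0.0, 0.0, 1.0]]
side [[-0.995, -0.043, 0.086, 0.425], [-0.094, 0.618, -0.78, 0.906], [-0.02, -0.785, -0.619, 0.758], [0.0, 0.0, 0.0, 1.0]] [[526.5993486248937, 0.0, 272.9961016665187], [0.0, 526.5993486248937, 212.19213832102116], [0.0, 0.0, 1.0]]
```

View pics/top0.png

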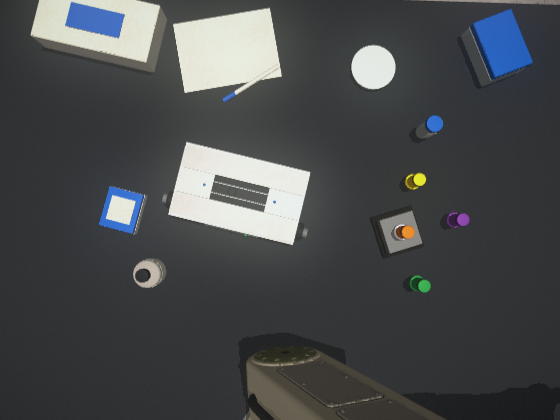

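View pics/side0.png

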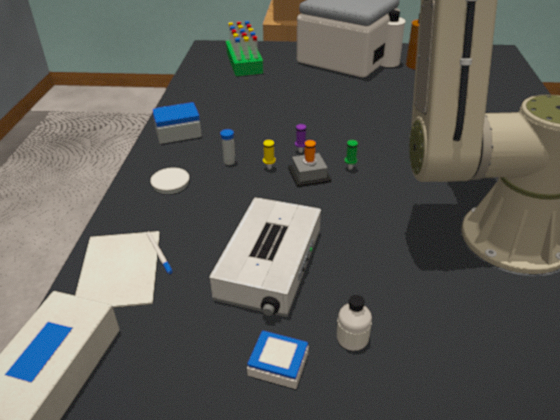

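The top view shows the orange probe in the grey stand at (405,232). The look-alikes are yellow (416,181), purple (459,220) and green (420,285), all outside the stand, so the orange one is the target. The base window is centred near (239,193), with blue dots at (204,184) and (274,202). I'll measure these and confirm in one crop.

```bash
cat >> h.py <<'E'
def ray(d,uv,z):
    K=d["camera_matrix"];T=np.linalg.inv(d["view"])
    r=T[:3,:3]@np.array([(uv[0]-K[0,2])/K[0,0],(uv[1]-K[1,2])/K[1,1],1]); c=T[:3,3]
    return c+r*(z-c[2])/r[2]
def blobs(d,lo,hi,amin=4):
    m=cv2.inRange(cv2.cvtColor(d["color"],cv2.COLOR_BGR2HSV),lo,hi)
    n,l,st,c=cv2.connectedComponentsWithStats(m)
    return [(c[i],st[i,4],l==i) for i in range(1,n) if st[i,4]>=amin]
E
python3 - <<'E'
from h import *
for n in("top","side"):
    d=dict(np.load(f"{n}0.npz")); W=cloud(d)
    print(n)
    for c,a,m in blobs(d,(5,150,100),(18,255,255),20):
        w=W[m]; w=w[~np.isnan(w[:,0])]; top=w[w[:,2]>np.percentile(w[:,2],90)-.006]
        print("orange",c.round(1),a,"top z",np.percentile(w[:,2],[5,50,95]).round(3),"topmean",top.mean(0).round(4), 'bbox mid',((top.min(0)+top.max(0))/2).round(4))
    for c,a,m in blobs(d,(100,80,40),(125,255,255),3):
        if a<60: print("blue",c.round(1),a,"z",np.nanmedian(W[m][:,2]).round(4),"ray.064",ray(d,c,.064).round(4))
    # base top points
    b=(W[...,2]>.056)&(W[...,2]<.072)&(abs(W[...,0]-.48)<.16)&(abs(W[...,1]-.12)<.2)
    g=(d["color"].min(-1)>110)&b
    pts=W[g][:,:2].astype(np.float32); (cx,cy),wh,an=cv2.minAreaRect((pts*1000))
    print("base rect",cx,cy,wh,an,"z",np.median(W[g][:,2]).round(4))
    s=(W[...,2]>.034)&(W[...,2]<.045)&(abs(W[...,1]+.27)<.1)&(abs(W[...,0]-.41)<.1)
    pts=W[s][:,:2].astype(np.float32); print("stand",s.sum(),np.median(pts,0),cv2.minAreaRect(pts*1000))
d=dict(np.load("top0.npz"));c=d["color"]
a=cv2.resize(c[140:240,180:310],None,fx=6,fy=5.9,interpolation=3)[:590,:400*2]
b=cv2.resize(c[160:300,370:480],None,fx=3,fy=3)
a=cv2.resize(c[165:225,190:290],None,fx=4.4,fy=4.4,interpolation=3)
o=np.zeros((420,780,3),np.uint8);o[:a.shape[0],:a.shape[1]]=a;o[:b.shape[0],445:445+b.shape[1]]=b
cv2.imwrite("pics/crop.png",o)
E
```

```text
top
orange [407.4 231.8] 134 top z [0.092 0.095 0.097] topmean [ 0.454  -0.2086  0.0949] bbox mid [ 0.4536 -0.2083  0.0953]
orange [398. 233.] 22 top z [0.051 0.067 0.076] topmean [ 0.4501 -0.198   0.074 ] bbox mid [ 0.4502 -0.1989  0.073 ]
blue [203.5 184.5] 4 z 0.0642 ray.064 [0.5365 0.1919 0.064 ]
blue [274.  201.5] 6 z 0.0643 ray.064 [0.5067 0.0505 0.064 ]
base rect 451.88360595703125 153.23904418945312 (290.6528625488281, 300.2239074707031) 77.98609924316406 z 0.063
stand 995 [ 0.4521895  -0.20679666] ((446.523681640625, -230.0025177001953), (133.36387634277344, 171.47496032714844), 57.79098129272461)
side
orange [275.1   6.4] 39 top z [-0.042 -0.018  0.007] topmean [ 0.6705 -1.6339  0.0027] bbox mid [ 0.6692 -1.6353  0.0037]
orange [295.7   8. ] 29 top z [-0.057 -0.027  0.008] topmean [ 0.5628 -1.6339  0.0043] bbox mid [ 0.5639 -1.6374  0.0051]
orange [274.5  30.6] 187 top z [-0.156 -0.119 -0.083] topmean [ 0.6611 -1.6129 -0.0848] bbox mid [ 0.6752 -1.6104 -0.081 ]
orange [290.8  22.6] 44 top z [-0.094 -0.086 -0.079] topmean [ 0.5911 -1.6166 -0.0834] bbox mid [ 0.5986 -1.6112 -
[... 245 characters left out ...]
34]
orange [309.4 154.1] 122 top z [0.05  0.069 0.085] topmean [ 0.4546 -0.1977  0.0813] bbox mid [ 0.4542 -0.1989  0.0816]
blue [246.6  21.8] 16 z 0.1179 ray.064 [ 0.7399 -1.1668  0.064 ]
blue [231.9  27.1] 14 z 0.1179 ray.064 [ 0.7888 -1.1032  0.064 ]
blue [241.9  30.3] 16 z 0.1171 ray.064 [ 0.7448 -1.0698  0.064 ]
blue [252.5  33. ] 16 z 0.1168 ray.064 [ 0.701  -1.0426  0.064 ]
blue [237.1  39.4] 23 z 0.1168 ray.064 [ 0.749  -0.9745  0.064 ]
base rect 452.2552185058594 152.37130737304688 (294.5462646484375, 302.2313232421875) 77.97286987304688 z 0.0624
stand 437 [ 0.45158648 -0.20217335] ((444.6377868652344, -226.78091430664062), (131.3199005126953, 173.59848022460938), 61.39212417602539)
```

View pics/crop.png

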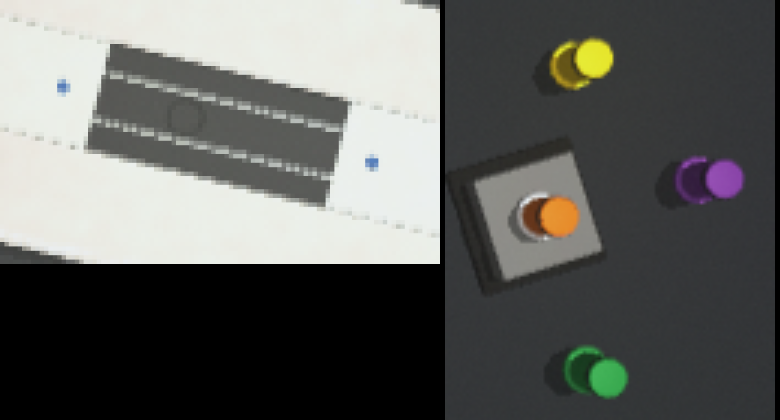

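The crop confirms orange as the only probe in the stand, at about (405,232). It also shows a faint shutter circle on the plate near full-image pixel (232,192). I'll work out the numbers from these.

Run:
```python
from h import *
d=dict(np.load("top0.npz")); W=cloud(d)
g=cv2.cvtColor(d["color"],cv2.COLOR_BGR2GRAY)
roi=np.zeros_like(g);roi[172:216,206:274]=1
m=((g<130)&(roi>0)).astype(np.uint8); m=cv2.morphologyEx(m,cv2.MORPH_CLOSE,np.ones((5,5)))
pts=np.argwhere(m)[:,::-1].astype(np.float32)
P=np.array([ray(d,p,.061)[:2] for p in pts],np.float32)*1000
print("window",cv2.minAreaRect(P), P.mean(0))
A=ray(d,(203.5,184.5),.064)[:2];B=ray(d,(274,201.5),.064)[:2]
by=(A-B)/np.linalg.norm(A-B);bx=np.array([by[1],-by[0]]);mid=(A+B)/2
Q=P/1000-mid; ey=Q@by; ex=Q@bx
print("dots mid",mid,"yaw",np.arctan2(bx[1],bx[0]),"win extents y",np.percentile(ey,[.5,99.5])," x",np.percentile(ex,[1,99]))
q=ray(d,(232,191.8),.06)[:2]-mid; print("port base x,y",q@bx,q@by)
c=W[W[...,2]>0][:1]
m=[b for b in blobs(d,(5,150,140),(18,255,255),20)]
for c,a,_ in m: print(c,a,ray(d,c,.096))
print(ray(d,(407.4,231.8),.096), "stand hole n/a; collar")
s=(abs(W[...,2]-.040)<.004)&(np.hypot(W[...,0]-.453,W[...,1]+.207)<.055)
print("stand",cv2.minAreaRect(W[s][:,:2].astype(np.float32)*1000), d["color"][s].mean(0))
```

```text
window ((522.27978515625, 121.02030944824219), (111.03864288330078, 49.096435546875), 77.92877960205078) [522.2524 120.9546]
dots mid [0.52158258 0.12121178] yaw -0.20802363745803326 win extents y [-0.05508694  0.05493946]  x [-0.02337048  0.02478739]
port base x,y -0.0006231673543824327 0.01399578031216369
[407.54198473 231.8778626 ] 131 [ 0.4537683  -0.20854384  0.096     ]
[ 0.4539105  -0.20826674  0.096     ] stand hole n/a; collar
stand ((453.40814208984375, -208.99180603027344), (69.9388198852539, 70.99766540527344), 18.420642852783203) [129.79306488 134.95190157 136.3557047 ]
```

>>> {"name": "apply_moves", "arguments": {
  "rows": [
    {"xyz": [33,-22,0],"turn": [0,0,-0.12],"grip": 1},
    {"xyz": [66,-44,0],"turn": [0,0,-0.24],"grip": 1},
    {"xyz": [99,-66,0],"turn": [0,0,-0.36],"grip": 1},
    {"xyz": [132,-88,0],"turn": [0,0,-0.48],"grip": 1},
    {"xyz": [165,-110,0],"turn": [0,0,-0.6],"grip": 1},
    {"xyz": [198,-132,0],"turn": [0,0,-0.72],"grip": 1},
    {"xyz": [231,-154,0],"turn": [0,0,-0.84],"grip": 1},
    {"xyz": [264,-176,0],"turn": [0,0,-0.96],"grip": 1},
    {"xyz": [297,-198,0],"turn": [0,0,-1.08],"grip": 1},
    {"xyz": [330,-220,0],"turn": [0,0,-1.2],"grip": 1},
    {"xyz": [360,-242,0],"turn": [0,0,-1.32],"grip": 1},
    {"xyz": [390,-264,0],"turn": [0,0,-1.44],"grip": 1}
  ]
}}

```text
clock: 1.1
tcp_pos: [0.4541, -0.2063, 0.231]
orientation: [-0.0, 0.664, 0.748, -0.0]
wrist_force: [0.7, -0.7, 0.1]
finger_gap: 0.0853
grip_force: 0.0
```

>>> {"name": "apply_moves", "arguments": {
  "rows": [
    {"xyz": [-2,-1,10],"turn": [0,0,-0.11],"grip": 1},
    {"xyz": [-2,-1,20],"turn": [0,0,-0.22],"grip": 1},
    {"xyz": [-2,-1,30],"turn": [0,0,-0.33],"grip": 1},
    {"xyz": [-2,-1,40],"turn": [0,0,-0.44],"grip": 1},
    {"xyz": [-2,-1,50],"turn": [0,0,-0.55],"grip": 1},
    {"xyz": [-2,-1,60],"turn": [0,0,-0.66],"grip": 1},
    {"xyz": [-2,-1,70],"turn": [0,0,-0.77],"grip": 1},
    {"xyz": [-2,-1,80],"turn": [0,0,-0.88],"grip": 1},
    {"xyz": [-2,-1,90],"turn": [0,0,-1.0],"grip": 1},
    {"xyz": [-2,-1,95],"turn": [0,0,-1.12],"grip": 1},
    {"xyz": [-2,-1,100],"turn": [0,0,-1.243],"grip": 1},
    {"xyz": [-2,-1,100],"turn": [0,0,-1.243],"grip": 1}
  ]
}}

```text
clock: 2.1
tcp_pos: [0.4516, -0.2096, 0.1298]
orientation: [-0.001, 0.106, 0.994, 0.001]
wrist_force: [-0.5, 0.5, 0.3]
finger_gap: 0.0854
grip_force: 0.0
```

>>> {"name": "apply_moves", "arguments": {
  "rows": [
    {"xyz": [-2,1,20],"turn": [0,0,0],"grip": 0.8},
    {"xyz": [-2,1,40],"turn": [0,0,0],"grip": 0.6},
    {"xyz": [-2,1,60],"turn": [0,0,0],"grip": 0.6},
    {"xyz": [-2,1,70],"turn": [0,0,0],"grip": 0.6},
    {"xyz": [-2,1,75],"turn": [0,0,0],"grip": 0.5},
    {"xyz": [-2,1,75],"turn": [0,0,0],"grip": 0.4},
    {"xyz": [-2,1,75],"turn": [0,0,0],"grip": 0.3},
    {"xyz": [-2,1,75],"turn": [0,0,0],"grip": 0.2},
    {"xyz": [-2,1,75],"turn": [0,0,0],"grip": 0.1},
    {"xyz": [-2,1,75],"turn": [0,0,0],"grip": 0.1},
    {"xyz": [-2,1,75],"turn": [0,0,0],"grip": 0.1},
    {"xyz": [-2,1,75],"turn": [0,0,0],"grip": 0.1}
  ],
  "force": 40
}}

```text
clock: 3.1
tcp_pos: [0.4551, -0.21, 0.0569]
orientation: [0.001, 0.108, 0.994, -0.0]
wrist_force: [-0.4, 0.5, 3.1]
finger_gap: 0.0249
grip_force: 39.5
```

>>> {"name": "apply_moves", "arguments": {
  "rows": [
    {"xyz": [0,0,-15],"turn": [0,0,0],"grip": 0.1},
    {"xyz": [0,0,-40],"turn": [0,0,0],"grip": 0.1},
    {"xyz": [0,0,-70],"turn": [0,0,0],"grip": 0.1},
    {"xyz": [0,20,-80],"turn": [0,0,0],"grip": 0.1},
    {"xyz": [1,55,-80],"turn": [0,0,0],"grip": 0.1},
    {"xyz": [1,95,-80],"turn": [0,0,0],"grip": 0.1},
    {"xyz": [2,135,-80],"turn": [0,0,0],"grip": 0.1},
    {"xyz": [2,175,-80],"turn": [0,0,0],"grip": 0.1},
    {"xyz": [3,215,-80],"turn": [0,0,0],"grip": 0.1},
    {"xyz": [3,255,-80],"turn": [0,0,0],"grip": 0.1},
    {"xyz": [4,290,-80],"turn": [0,0,0],"grip": 0.1},
    {"xyz": [4,310,-80],"turn": [0,0,0],"grip": 0.1}
  ]
}}

```text
clock: 4.1
tcp_pos: [0.5173, 0.0975, 0.1364]
orientation: [0.0, 0.106, 0.994, 0.001]
wrist_force: [1.2, -0.9, -1.2]
finger_gap: 0.0246
grip_force: 39.7
```

>>> {"name": "apply_moves", "arguments": {
  "rows": [
    {"xyz": [0,20,0],"turn": [0,0,0],"grip": 0.1},
    {"xyz": [0,40,0],"turn": [0,0,0],"grip": 0.1},
    {"xyz": [0,55,0],"turn": [0,0,0],"grip": 0.1},
    {"xyz": [0,65,0],"turn": [0,0,0],"grip": 0.1},
    {"xyz": [0,70,0],"turn": [0,0,0],"grip": 0.1},
    {"xyz": [0,70,0],"turn": [0,0,0],"grip": 0.1},
    {"xyz": [0,70,0],"turn": [0,0,0],"grip": 0.1}
  ]
}}

```text
clock: 4.68
tcp_pos: [0.532, 0.1619, 0.1361]
orientation: [-0.0, 0.108, 0.994, -0.0]
wrist_force: [-0.6, -0.3, -1.6]
finger_gap: 0.0251
grip_force: 39.7
```

Run:
```python
from h import *
s=env.get_state(); print(s["tcp_pos"],s["orientation"],s["wrist_force"])
d=cam("side"); np.savez("side1.npz",**d); 
K=d["camera_matrix"]
def pr(p):
    q=d["view"]@np.r_[p,1]; return (K@q[:3]/q[2])[:2]
t=s["tcp_pos"]; print("tip px expected",pr(np.r_[t[:2],t[2]-.0375]),"tcp",pr(t))
u,v=pr(t).astype(int)
c=d["color"][v-55:v+65,u-80:u+80]; print(u,v); cv2.imwrite("pics/s1.png",cv2.resize(c,None,fx=5,fy=5,interpolation=3)[:600,:800])
```

```text
[0.53199364 0.16192553 0.13613947] [-1.75837601e-04  1.07718320e-01  9.94181397e-01 -2.86571377e-04] [-0.55629401 -0.26722653 -1.56161167]
tip px expected [260.86016346 240.03273927] tcp [260.16931046 224.80185394]
260 224
```

View pics/s1.png

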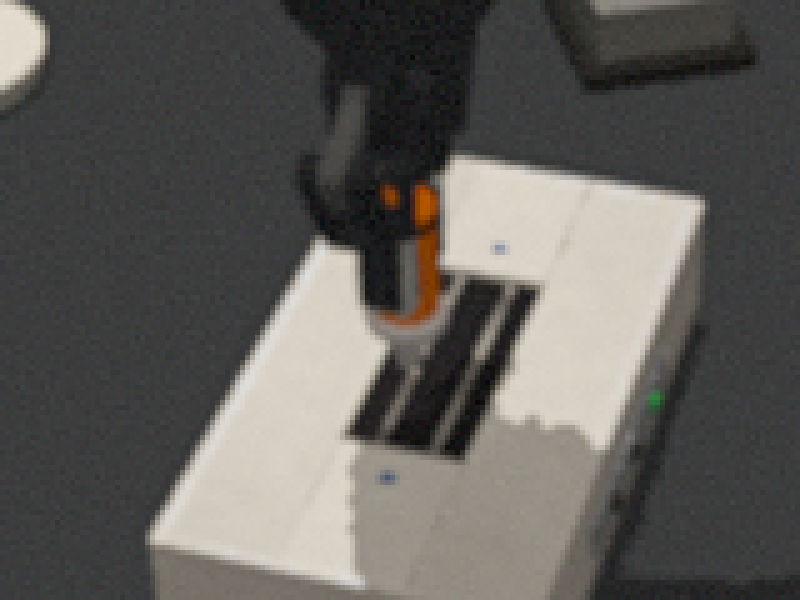

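The crop shows the probe held upright over the left end of the lane. Collar centre is near full pixel (262,234) and the tip near (262,244.6), about 4 px lower than I predicted. I'll check the calibration against the dots and the depth.

Run:
```python
from h import *
d=dict(np.load("side1.npz")); K=d["camera_matrix"]; W=cloud(d)
def pr(p):
    q=d["view"]@np.r_[p,1]; return (K@q[:3]/q[2])[:2].round(1)
print("dots",pr([.5365,.1919,.064]),pr([.5067,.0505,.064]))
for c,a,m in blobs(d,(100,60,40),(125,255,255),3):
    if a<30 and 200<c[1]<300: print(c,a)
np.set_printoptions(linewidth=200,suppress=True)
for v in range(214,250,2): print(v,[ (tuple((W[v,u]*1000).round().astype(int)) if np.isfinite(W[v,u,0]) else None) for u in (258,261,262,263,265)], d["color"][v,262])
```

```text
dots [257.3 264.1] [279.4 218. ]
214 [(np.int64(529), np.int64(202), np.int64(194)), (np.int64(526), np.int64(189), np.int64(183)), (np.int64(525), np.int64(185), np.int64(181)), (np.int64(524), np.int64(173), np.int64(171)), (np.int64(521), np.int64(171), np.int64(169))] [30 30 40]
216 [(np.int64(529), np.int64(203), np.int64(190)), (np.int64(526), np.int64(187), np.int64(177)), (np.int64(525), np.int64(181), np.int64(172)), (np.int64(525), np.int64(173), np.int64(166)), (np.int64(521), np.int64(169), np.int64(164))] [47 49 57]
218 [(np.int64(529), np.int64(203), np.int64(185)), (np.int64(527), np.int64(184), np.int64(171)), (np.int64(525), np.int64(181), np.int64(168)), (np.int64(525), np.int64(171), np.int64(160)), (np.int64(521), np.int64(171), np.int64(160))] [84 87 94]
220 [(np.int64(529), np.int64(205), np.int64(182)), (np.int64(527), np.int64(182), np.int64(164)), (np.int64(526), np.int64(180), np.int64(163)), (np.int64(525), np.int64(173), np.int64(157)), (np.int64(521), np.int64(171), np.int64(155))] [83 87 93]
222 [None, (np.int64(527), np.int64(184), np.int64(161)), (np.i
[... 2670 characters left out ...]
nt64(60)), (np.int64(537), np.int64(130), np.int64(60)), (np.int64(535), np.int64(128), np.int64(58)), (np.int64(533), np.int64(130), np.int64(60)), (np.int64(529), np.int64(129), np.int64(59))] [ 97 103 110]
246 [(np.int64(542), np.int64(137), np.int64(60)), (np.int64(536), np.int64(134), np.int64(58)), (np.int64(534), np.int64(135), np.int64(59)), (np.int64(532), np.int64(134), np.int64(58)), (np.int64(528), np.int64(136), np.int64(60))] [66 71 76]
248 [(np.int64(541), np.int64(141), np.int64(59)), (np.int64(536), np.int64(140), np.int64(59)), (np.int64(534), np.int64(137), np.int64(56)), (np.int64(532), np.int64(140), np.int64(59)), (np.int64(528), np.int64(139), np.int64(58))] [41 45 45]
```

Calibration agrees within half a pixel. Tip is at z≈0.098, about (0.531, 0.162), which is 42 mm up the lane. Lowering now.

>>> {"name": "apply_moves", "arguments": {
  "rows": [
    {"xyz": [0,0,12],"turn": [0,0,0],"grip": 0.1},
    {"xyz": [0,0,24],"turn": [0,0,0],"grip": 0.1},
    {"xyz": [0,0,31],"turn": [0,0,0],"grip": 0.1},
    {"xyz": [0,0,34],"turn": [0,0,0],"grip": 0.1},
    {"xyz": [0,0,35],"turn": [0,0,0],"grip": 0.1},
    {"xyz": [0,0,35],"turn": [0,0,0],"grip": 0.1},
    {"xyz": [0,0,35],"turn": [0,0,0],"grip": 0.1}
  ]
}}

```text
clock: 5.32
tcp_pos: [0.5326, 0.1622, 0.1018]
orientation: [0.0, 0.108, 0.994, 0.0]
wrist_force: [0.5, 0.1, -0.7]
finger_gap: 0.0252
grip_force: 39.7
```

>>> {"name": "apply_moves", "arguments": {
  "rows": [
    {"xyz": [0,0,1],"turn": [0,0,0],"grip": 0.1},
    {"xyz": [0,0,2],"turn": [0,0,0],"grip": 0.1},
    {"xyz": [0,0,2],"turn": [0,0,0],"grip": 0.1},
    {"xyz": [0,0,2],"turn": [0,0,0],"grip": 0.1}
  ]
}}

```text
clock: 5.65
tcp_pos: [0.5322, 0.1624, 0.0993]
orientation: [0.0, 0.108, 0.994, -0.0]
wrist_force: [-0.6, 0.6, -1.3]
finger_gap: 0.025
grip_force: 39.7
```

>>> {"name": "apply_moves", "arguments": {
  "rows": [
    {"xyz": [0,0,1],"turn": [0,0,0],"grip": 0.1},
    {"xyz": [0,0,1.5],"turn": [0,0,0],"grip": 0.1},
    {"xyz": [0,0,1.5],"turn": [0,0,0],"grip": 0.1},
    {"xyz": [0,0,1.5],"turn": [0,0,0],"grip": 0.1}
  ]
}}

```text
clock: 5.98
tcp_pos: [0.5324, 0.1624, 0.0981]
orientation: [0.0, 0.108, 0.994, 0.0]
wrist_force: [-0.4, 0.3, 1.3]
finger_gap: 0.025
grip_force: 39.7
```

>>> {"name": "apply_moves", "arguments": {
  "rows": [
    {"xyz": [0,0,1],"turn": [0,0,0],"grip": 0.1},
    {"xyz": [0,0,1.5],"turn": [0,0,0],"grip": 0.1},
    {"xyz": [0,0,1.5],"turn": [0,0,0],"grip": 0.1},
    {"xyz": [0,0,1.5],"turn": [0,0,0],"grip": 0.1},
    {"xyz": [0,0,1.5],"turn": [0,0,0],"grip": 0.1}
  ]
}}

```text
clock: 6.4
tcp_pos: [0.5324, 0.1624, 0.0964]
orientation: [0.0, 0.108, 0.994, 0.0]
wrist_force: [0.1, -0.6, 2.9]
finger_gap: 0.0248
grip_force: 39.7
```

>>> {"name": "apply_moves", "arguments": {
  "rows": [
    {"xyz": [0,-1,0],"turn": [0,0,0],"grip": 0.1},
    {"xyz": [0.2,-3,0],"turn": [0,0,0],"grip": 0.1},
    {"xyz": [0.4,-5,0],"turn": [0,0,0],"grip": 0.1},
    {"xyz": [0.6,-7,0],"turn": [0,0,0],"grip": 0.1},
    {"xyz": [0.8,-9,0],"turn": [0,0,0],"grip": 0.1},
    {"xyz": [1,-11,0],"turn": [0,0,0],"grip": 0.1},
    {"xyz": [1.2,-13,0],"turn": [0,0,0],"grip": 0.1},
    {"xyz": [1.4,-15,0],"turn": [0,0,0],"grip": 0.1},
    {"xyz": [1.5,-17,0],"turn": [0,0,0],"grip": 0.1},
    {"xyz": [1.5,-18,0],"turn": [0,0,0],"grip": 0.1},
    {"xyz": [1.5,-18,0],"turn": [0,0,0],"grip": 0.1}
  ]
}}

```text
clock: 7.32
tcp_pos: [0.5267, 0.1447, 0.0962]
orientation: [-0.0, 0.108, 0.994, -0.0]
wrist_force: [-0.1, 1.0, 3.7]
finger_gap: 0.0248
grip_force: 40.0
```

```bash
cat >> h.py <<'E'
def rep():
    s=env.get_state(); q=s["tcp_pos"][:2]-[.522,.121]; y=-.208; bx=np.array([np.cos(y),np.sin(y)]);by=np.array([-np.sin(y),np.cos(y)])
    f=s["wrist_force"]; print("base x,y mm",(q@bx*1000).round(1),(q@by*1000).round(1),"z",s["tcp_pos"][2].round(4),"F bx,by,z",(f[:2]@bx).round(2),(f[:2]@by).round(2),f[2].round(2),"t",s["ft_torque"].round(2),s["clock"])
E
python3 -c "from h import *; rep()"
```

```text
base x,y mm -0.3 24.2 z 0.0962 F bx,by,z -0.33 0.95 3.67 t [ 0.26 -0.08 -0.02] 7.3167
```

>>> {"name": "apply_moves", "arguments": {
  "rows": [
    {"xyz": [0,-1,0],"turn": [0,0,0],"grip": 0.1},
    {"xyz": [0,-2,0],"turn": [0,0,0],"grip": 0.1},
    {"xyz": [0,-3,0],"turn": [0,0,0],"grip": 0.1},
    {"xyz": [0,-4,0],"turn": [0,0,0],"grip": 0.1},
    {"xyz": [0,-5,0],"turn": [0,0,0],"grip": 0.1},
    {"xyz": [0,-5,0],"turn": [0,0,0],"grip": 0.1}
  ]
}}

```text
clock: 7.82
tcp_pos: [0.5256, 0.1398, 0.0962]
orientation: [-0.0, 0.108, 0.994, -0.0]
wrist_force: [0.2, 0.2, 2.6]
finger_gap: 0.0252
grip_force: 40.0
```

>>> {"name": "apply_moves", "arguments": {
  "rows": [
    {"xyz": [0,-1,0],"turn": [0,0,0],"grip": 0.1},
    {"xyz": [0,-2,0],"turn": [0,0,0],"grip": 0.1},
    {"xyz": [0,-2,0],"turn": [0,0,0],"grip": 0.1}
  ]
}}

```text
clock: 8.07
tcp_pos: [0.5245, 0.1376, 0.0955]
orientation: [-0.001, 0.108, 0.994, -0.001]
wrist_force: [-0.2, -0.4, -1.9]
finger_gap: 0.025
grip_force: 39.7
```

>>> {"name": "apply_moves", "arguments": {
  "rows": [
    {"xyz": [0,-1,0],"turn": [0,0,0],"grip": 0.1},
    {"xyz": [0,-2,0],"turn": [0,0,0],"grip": 0.1},
    {"xyz": [0,-2,0],"turn": [0,0,0],"grip": 0.1}
  ]
}}

```text
clock: 8.32
tcp_pos: [0.5245, 0.136, 0.0959]
orientation: [-0.0, 0.108, 0.994, -0.0]
wrist_force: [0.2, 0.4, 0.0]
finger_gap: 0.0254
grip_force: 39.7
```

The push fell away near y=17 mm, so the nose has found the port. I'll move on to its centre and lower in small steps.

>>> {"name": "apply_moves", "arguments": {
  "rows": [
    {"xyz": [0,-0.7,0],"turn": [0,0,0],"grip": 0.1},
    {"xyz": [0,-0.7,1],"turn": [0,0,0],"grip": 0.1},
    {"xyz": [0,-0.7,2],"turn": [0,0,0],"grip": 0.1},
    {"xyz": [0,-0.7,2],"turn": [0,0,0],"grip": 0.1},
    {"xyz": [0,-0.7,2],"turn": [0,0,0],"grip": 0.1}
  ]
}}

```text
clock: 8.73
tcp_pos: [0.5248, 0.1356, 0.0942]
orientation: [-0.0, 0.108, 0.994, -0.0]
wrist_force: [-0.0, 0.4, -1.4]
finger_gap: 0.0254
grip_force: 39.7
```

```bash
python3 -c "from h import *; rep()"
```

```text
base x,y mm -0.3 14.8 z 0.0942 F bx,by,z -0.12 0.37 -1.41 t [-0.05  0.08  0.03] 8.7333
```

>>> {"name": "apply_moves", "arguments": {
  "rows": [
    {"xyz": [0,0,1.5],"turn": [0,0,0],"grip": 0.1},
    {"xyz": [0,0,3],"turn": [0,0,0],"grip": 0.1},
    {"xyz": [0,0,4],"turn": [0,0,0],"grip": 0.1},
    {"xyz": [0,0,4],"turn": [0,0,0],"grip": 0.1},
    {"xyz": [0,0,4],"turn": [0,0,0],"grip": 0.1}
  ]
}}

```text
clock: 9.15
tcp_pos: [0.5247, 0.1356, 0.0902]
orientation: [-0.0, 0.108, 0.994, -0.0]
wrist_force: [-0.2, 0.1, -1.1]
finger_gap: 0.0249
grip_force: 39.7
```

```bash
python3 -c "from h import *; rep()"
```

```text
base x,y mm -0.4 14.8 z 0.0902 F bx,by,z -0.22 0.03 -1.1 t [-0.   -0.02  0.  ] 9.15
```

>>> {"name": "apply_moves", "arguments": {
  "rows": [
    {"xyz": [0,0,1.5],"turn": [0,0,0],"grip": 0.1},
    {"xyz": [0,0,3],"turn": [0,0,0],"grip": 0.1},
    {"xyz": [0,0,4],"turn": [0,0,0],"grip": 0.1},
    {"xyz": [0,0,4],"turn": [0,0,0],"grip": 0.1},
    {"xyz": [0,0,4],"turn": [0,0,0],"grip": 0.1}
  ]
}}

```text
clock: 9.57
tcp_pos: [0.5247, 0.1356, 0.0862]
orientation: [-0.0, 0.108, 0.994, -0.0]
wrist_force: [-0.0, -1.1, -0.5]
finger_gap: 0.0252
grip_force: 39.7
```

>>> {"name": "apply_moves", "arguments": {
  "rows": [
    {"xyz": [0,0,1.5],"turn": [0,0,0],"grip": 0.1},
    {"xyz": [0,0,3],"turn": [0,0,0],"grip": 0.1},
    {"xyz": [0,0,4],"turn": [0,0,0],"grip": 0.1},
    {"xyz": [0,0,4],"turn": [0,0,0],"grip": 0.1},
    {"xyz": [0,0,4],"turn": [0,0,0],"grip": 0.1}
  ]
}}

```text
clock: 9.98
tcp_pos: [0.5247, 0.1356, 0.0822]
orientation: [-0.0, 0.108, 0.994, -0.0]
wrist_force: [-0.6, -0.4, -0.5]
finger_gap: 0.0252
grip_force: 39.7
```

```bash
python3 -c "from h import *; rep()"
```

```text
base x,y mm -0.4 14.8 z 0.0822 F bx,by,z -0.47 -0.47 -0.52 t [-0.03  0.05  0.03] 9.9833
```

>>> {"name": "apply_moves", "arguments": {
  "rows": [
    {"xyz": [0,0,1.5],"turn": [0,0,0],"grip": 0.1},
    {"xyz": [0,0,3],"turn": [0,0,0],"grip": 0.1},
    {"xyz": [0,0,4.5],"turn": [0,0,0],"grip": 0.1},
    {"xyz": [0,0,5],"turn": [0,0,0],"grip": 0.1},
    {"xyz": [0,0,5],"turn": [0,0,0],"grip": 0.1},
    {"xyz": [0,0,5],"turn": [0,0,0],"grip": 0.1}
  ]
}}

```text
clock: 10.48
tcp_pos: [0.5247, 0.1356, 0.0772]
orientation: [-0.0, 0.108, 0.994, -0.0]
wrist_force: [0.3, -0.9, -1.2]
finger_gap: 0.0251
grip_force: 39.7
```

>>> {"name": "apply_moves", "arguments": {
  "rows": [
    {"xyz": [0,0,0.5],"turn": [0,0,0],"grip": 0.1},
    {"xyz": [0,0,1],"turn": [0,0,0],"grip": 0.1},
    {"xyz": [0,0,1],"turn": [0,0,0],"grip": 0.1},
    {"xyz": [0,0,1],"turn": [0,0,0],"grip": 0.1}
  ]
}}

```text
clock: 10.82
tcp_pos: [0.5248, 0.1356, 0.0764]
orientation: [0.0, 0.108, 0.994, -0.0]
wrist_force: [-0.4, 0.1, 1.4]
finger_gap: 0.0249
grip_force: 39.7
```

```bash
python3 -c "from h import *; rep()"
```

```text
base x,y mm -0.3 14.8 z 0.0764 F bx,by,z -0.36 -0.0 1.38 t [-0.08  0.17 -0.02] 10.8167
```

The collar is resting on the plate: contact is about 2.8 N at the expected height. Releasing and withdrawing.

>>> {"name": "apply_moves", "arguments": {
  "rows": [
    {"xyz": [0,0,0],"turn": [0,0,0],"grip": 0.3},
    {"xyz": [0,0,0],"turn": [0,0,0],"grip": 0.36},
    {"xyz": [0,0,0],"turn": [0,0,0],"grip": 0.45},
    {"xyz": [0,0,0],"turn": [0,0,0],"grip": 0.55},
    {"xyz": [0,0,0],"turn": [0,0,0],"grip": 0.65},
    {"xyz": [0,0,0],"turn": [0,0,0],"grip": 0.65},
    {"xyz": [0,0,0],"turn": [0,0,0],"grip": 0.65},
    {"xyz": [0,0,-10],"turn": [0,0,0],"grip": 0.65},
    {"xyz": [0,0,-30],"turn": [0,0,0],"grip": 0.65},
    {"xyz": [0,0,-60],"turn": [0,0,0],"grip": 0.65},
    {"xyz": [0,0,-95],"turn": [0,0,0],"grip": 0.65},
    {"xyz": [0,0,-125],"turn": [0,0,0],"grip": 0.65}
  ]
}}

```text
clock: 11.82
tcp_pos: [0.5247, 0.1356, 0.2039]
orientation: [0.0, 0.108, 0.994, 0.0]
wrist_force: [0.7, 0.3, -0.6]
finger_gap: 0.0554
grip_force: 0.0
```

>>> {"name": "apply_moves", "arguments": {
  "rows": [
    {"xyz": [0,-30,0],"turn": [0,0,0],"grip": 0.65},
    {"xyz": [0,-70,0],"turn": [0,0,0],"grip": 0.65},
    {"xyz": [0,-110,0],"turn": [0,0,0],"grip": 0.65},
    {"xyz": [0,-140,0],"turn": [0,0,0],"grip": 0.65},
    {"xyz": [0,-150,0],"turn": [0,0,0],"grip": 0.65},
    {"xyz": [0,-150,0],"turn": [0,0,0],"grip": 0.65}
  ]
}}

```text
clock: 12.32
tcp_pos: [0.4924, -0.013, 0.2021]
orientation: [0.0, 0.11, 0.994, -0.0]
wrist_force: [-0.4, 0.0, -0.8]
finger_gap: 0.0553
grip_force: 0.0
```

Run:
```python
from h import *
rep(); d=cam("side"); W=cloud(d)
for c,a,m in blobs(d,(5,150,100),(18,255,255),20):
    if c[1]>170:
        w=W[m]; print(c,a,np.nanpercentile(w[:,2],[2,50,98]),np.nanmedian(w,0))
cv2.imwrite("pics/s2.png",cv2.resize(d["color"][170:290,190:350],None,fx=5,fy=5,interpolation=3))
```

```text
base x,y mm -1.3 -137.2 z 0.2021 F bx,by,z -0.38 -0.07 -0.78 t [ 0.   -0.01 -0.02] 12.3167
[266.85263158 226.15789474] 95 [0.0579928  0.11443223 0.11708099] [0.52298798 0.13890878 0.11443223]
[266.88439306 239.07514451] 173 [0.06259768 0.08817225 0.10552114] [0.52212433 0.14709089 0.08817225]
```

View pics/s2.png

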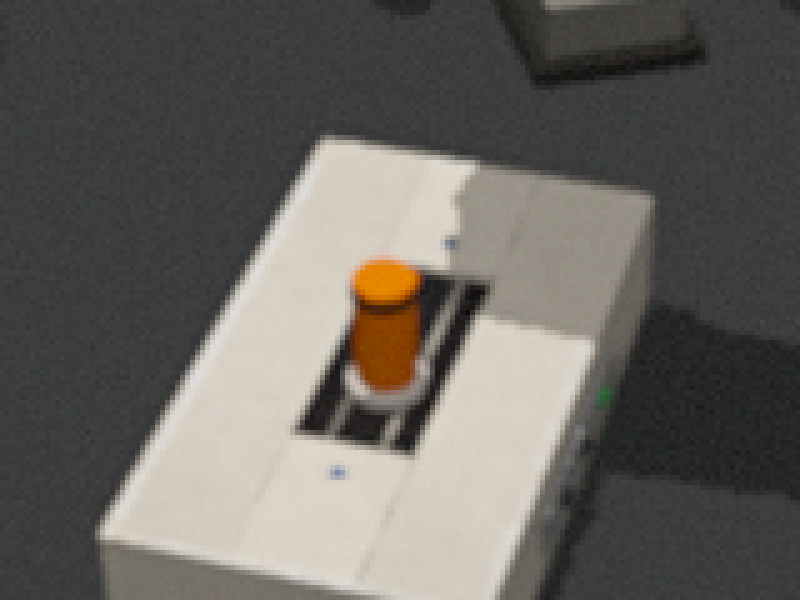

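The probe is standing upright in the lane at crop (387,330), with its collar on the plate. Its top is at z≈0.115, and fully home would be 0.116. The gripper is well clear, so I'm handing in.

```bash
python3 -c "from h import *; print(ticket.hand_in())"
```

```text
the job is handed in; nothing more can be done
None
```

The probe slid along the lane from the left end and dropped into the port about 15 mm left of the lane's middle. It is seated with its collar on the plate and stands upright and released. I handed the job in at about 12 s; the hand-in gave no verdict.

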